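# Gauge the tablet-press dies and pull the tight one

## Robot

A 6-joint arm with a two-finger parallel gripper is mounted at the origin on the work surface; the furniture and walls round the work are solid. World frame = base frame: x ahead of the robot, y to its left, z up, the work surface at z = 0. Lengths are in m, angles in rad, forces in N, time in s.
With the tool pointing down it reaches from about 0.225 to 0.875 m from the base axis. Payload 3.4 kg.
Tool frame: the origin (TCP) lies on the mounting face of the last link; the fingertips stand 173 mm ahead of it and the grasp point (between the pads) lies 155 mm ahead of it (manip.pinch_z is the distance from the TCP to the grasp point, in m); z points along the fingers, y is the line along which they close (so a half turn about z gives the same grasp; the last joint's range is limited). The gripper opens to 85 mm and grips with 20 to 120 N. Pads are 22 mm wide; open, the fingers measure 114 mm over their backs; the gripper's body (76 mm by 85 mm) begins 54 mm behind the grasp point. The pads swing forward as they close: fully open they stand 13 mm farther back than shut.
Start: joints at [1.015, 0.276, 1.505, -0, 1.361, -0.121], TCP at [0.242, 0.522, 0.405] pointing down, gripper open.
Joint ranges: [-2.89, 2.89], [-0.75, 2.08], [0.22, 2.7], [-1.18, 4.32], [0.11, 2.71], [-2.7, 2.7]. Speed limits (rad/s): [2.57, 2.57, 3.14, 3.14, 3.14, 3.14].

## Interface

Orientations are given as a unit quaternion [x, y, z, w].
In Python, from bench import telemetry, grab_frame, manip gives the robot as it stands. The module is installed in compiled form; this text tells all that it offers.
- The arm moves only by the tool move_arm, never from a script. Its argument "deltas" is a list of rows, each a list of 3 entries, a list of its own where there are three numbers: the finger opening in mm, from 0 to 85.4, then the shift along the tool's x, y, z normalised to -1 to 1, where 1 is 0.25 m, then the turn, a rotation vector about the tool's x, y, z normalised to -1 to 1, where 1 is pi rad. In form: [[gripper, [x, y, z], [wx, wy, wz]], ...]. A call has 1 to 5 rows; each row shifts and turns the commanded pose from where the row before left it, along the tool's axes as they then stand; what a row does not reach is not made up. A row lasts 1/12 s, in which the tool goes at most 41.7 mm and 7.16 degrees, less where a joint would pass 70% of its speed; a pose out of reach is approached as far as the arm can. A call with a number of a shift or a turn outside -1 to 1 is refused whole. A call with a gripper value outside its range is refused whole. The fingers move at their own pace and stop on an object; the grip force is fixed at half the most. Time passes only in rows, so rows that do not move let the fingers close. It gives the time, the measured TCP pose, the force, the opening and the grip force at its end, in the units of the state.
- telemetry.observe(): the state, without advancing time (a new reading comes with each control period).
- grab_frame(name): name is "scene" or "top" or "wrist"; returns a dict with "image" (420x560x3 uint8, red, green, blue), "depth" (420x560 float32, m along the optical axis (not along the pixel's ray), 0 where there is no reading), "fx", "fy", "cx", "cy" (pixels), "view" (4x4, takes a point from world to camera coordinates). Camera axes: x right, y down, z forward; pixel columns grow to the right and rows downward; lengths in m; the calibration is good to about 2 mm. A picture is of the moment at which its call begins.
- manip.finish_job(): hands the job in; it is judged then, once.
The state is a dict: "t": time; "joints": joint angles; "joint_velocities": joint speeds; "joint_efforts": joint torques, N m; "tcp_pos": TCP position; "tcp_rot": TCP orientation; "ft_force": force on the tool from outside, world axes, zero at the start; "ft_torque": the same for the moment, N m; "opening": opening from 0.0 (shut) to 1.0 (fully open); "finger_force": force on a finger pad.
Only numpy, scipy, OpenCV 4.12 (cv2) and the standard library are available. Lean on these libraries where they do the work, as an engineer would, in place of code of your own. Each camera call takes 0.05 s, during which the arm holds its last target. There are 200 camera calls.

## Task

Before the three tablet-press dies go into the press, check their bores with the go plug gauge: a sound die takes the plug all the way to its shoulder under light hand pressure, a tight one stops it partway down. Never force the gauge. Stand any die that will not take the gauge in the steel dish, leave the sound ones in their tray pockets, and put the gauge back upright in its stand, shoulder down on the block.

Things in the scene. Friction and masses are not known exactly. Their poses are not given: they have to be found in the camera images.
- gauge: Steel go plug gauge, 88 mm long, about 100 g, upright in its stand. Origin: centre of the plug's lower end; z up along it. Plug 16 mm in diameter, z = 0 to 22 mm (end bevelled 1.5 mm); shoulder collar 26 mm wide, z = 22 to 26; neck 12 mm to z = 32; then a hexagonal handle 16 mm across flats to z = 88. A pair of flats faces along +x and -x, the others every 60 degrees.
- plug_tip (a point): Centre of the lower end of the gauge's plug (the same point as the gauge's origin).
- stand_hole (a point): Centre of the mouth of the hole in the gauge's stand, on top of a fixed grey plastic block (46 x 46 x 28 mm, foot 50 x 78 x 3 mm). Hole 20 mm in diameter, bevelled mouth, 25 mm deep. The gauge stands in it with its shoulder on the block, the plug's lower end 22 mm below this point. z up.
- dish: Shallow steel dish for rejects, 112 x 96 mm (x, y), 16 mm high, walls and floor 2 mm, fixed. Origin: centre of its underside; z up.
- tray: White plastic strip tray, fixed, 64 x 196 x 12 mm (x across, y along the row). Origin: centre of its underside. Three equal round pockets, 42 mm wide, 5 mm deep, 62 mm apart along y, each with a loose steel die in it. The dies look alike from outside, their poses are not reported, and which pocket holds a tight one changes.
- pocket_1 (a point): Centre of the floor of a round tray pocket, 7 mm above the table; x across the tray, y along the row, z up. A die stands here: steel ring, 38 mm outside, 24 mm high, 160 g, with up to 2 mm of play to every side. Upright bore right through, mouth bevelled to 20 mm. Sound die: bore 17.5 mm all the way. Tight die: 12 mm from halfway down, so the plug stops 12 mm below the die's top.
- pocket_2 (a point): Centre of the floor of a round tray pocket, 7 mm above the table; x across the tray, y along the row, z up. A die stands here, as in pocket_1.
- pocket_3 (a point): Centre of the floor of a round tray pocket, 7 mm above the table; x across the tray, y along the row, z up. A die stands here, as in pocket_1.

How it is judged:
On the way:
1. the gauge's plug has been let down the bore of the tight die to where it stops (at least 10 mm down) (z of plug_tip in the frame of tight_die below 0.014 m and horizontal distance between plug_tip and tight_die below 0.003 m), for 0.1 s.
At the end, for the whole second after the job is handed in: the die that stops the gauge stands on the dish's floor, at rest, within 0.15 rad of upright; both sound dies are in their pockets, within 6 mm of where they began; the gauge stands at rest in its stand, shoulder on the block (within 3 mm in height, 4 mm sideways, 0.12 rad of upright) (x of tight_die in the frame of dish between -0.04 and 0.04 m and y of tight_die in the frame of dish between -0.032 and 0.032 m and z of tight_die in the frame of dish between -0.002 and 0.006 m and angle between tight_die's own z axis and vertical below 0.15 rad and linear speed of each of tight_die, gauge below 0.02 m/s and distance of each of good_die_1, good_die_2 from where it was at the start of the episode below 0.006 m and horizontal distance between plug_tip and stand_hole below 0.004 m and z of plug_tip in the frame of stand_hole between -0.025 and -0.019 m and angle between gauge's own z axis and vertical below 0.12 rad); the robot touches nothing.
It fails at once if the gauge is forced: it presses on a die with more than 60 N, jolts included (contact force between gauge and good_die_1 above 60 N or contact force between gauge and tight_die above 60 N or contact force between gauge and good_die_2 above 60 N).
It also fails if it takes over 62 s, if anything falls off the work surface, if the arm or the gripper's body presses on something with over 40 N, if the wrist force passes 120 N, or if a joint passes its speed limit or range.

## Working session

There is one attempt and no reset: what is moved stays moved. The work goes in short steps, Python scripts to look and compute and a tool call to move; the robot and the scene stay as the last step left them, time stands still between calls to the robot, and variables do not carry over. Pictures are saved under pics/ and viewed, at most 12 in all, crops included, and the job is handed in when it is done.

Besides the shell and the picture viewer there is one more tool, called after "Request:" as name(argument=value, ...), one argument or row to a line, values as JSON. move_arm: Moves the arm, as the interface text tells. Its arguments: {"type":"object","properties":{"deltas":{"type":"array"}},"required":["deltas"]}

```bash
mkdir -p pics; python3 - <<'E'
from bench import telemetry, grab_frame, manip
import cv2,numpy as np
s=telemetry.observe(); print({k:np.round(v,3) for k,v in s.items()}, manip.pinch_z)
ims=[]
for n in("top","scene"):
    f=grab_frame(n); np.savez(f"pics/{n}0.npz",**f); cv2.imwrite(f"pics/{n}0.png",f["image"][:,:,::-1])
    print(n,f["fx"],f["cx"],f["cy"],np.round(f["view"],3).tolist())
E
```

```text
{'t': np.float64(0.0), 'joints': array([ 1.015,  0.277,  1.506, -0.   ,  1.361, -0.121]), 'joint_velocities': array([-0.001, -0.001, -0.   ,  0.001, -0.   , -0.   ]), 'joint_efforts': array([-0.0000e+00, -4.1678e+01, -2.4581e+01, -0.0000e+00,  1.1000e-02,
        0.0000e+00]), 'tcp_pos': array([0.242, 0.521, 0.404]), 'tcp_rot': array([ 0.216,  0.976, -0.001, -0.   ]), 'ft_force': array([-0.692, -0.236, -1.047]), 'ft_torque': array([-0.042, -0.024, -0.024]), 'finger_force': np.float64(0.0), 'opening': np.float64(0.997)} 0.1547
top 408.90551636957207 275.97113232880366 210.07304246391533 [[-0.01, -1.0, -0.021, 0.022], [-0.996, 0.011, -0.085, 0.418], [0.085, 0.02, -0.996, 0.99], [0.0, 0.0, 0.0, 1.0]]
scene 393.3976657602023 275.75660190101536 210.54464938319458 [[-0.765, -0.644, -0.0, 0.34], [-0.349, 0.415, -0.84, 0.189], [0.541, -0.643, -0.543, 0.665], [0.0, 0.0, 0.0, 1.0]]
```

View pics/top0.png

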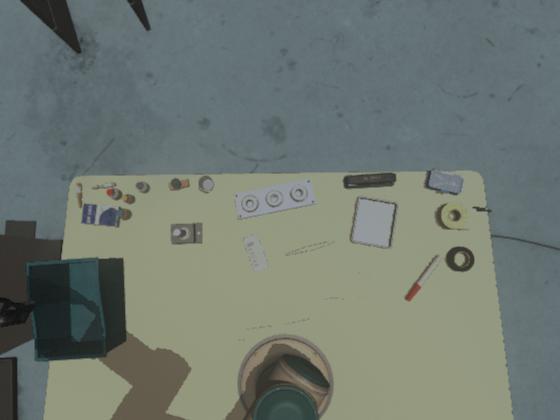

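View pics/scene0.png

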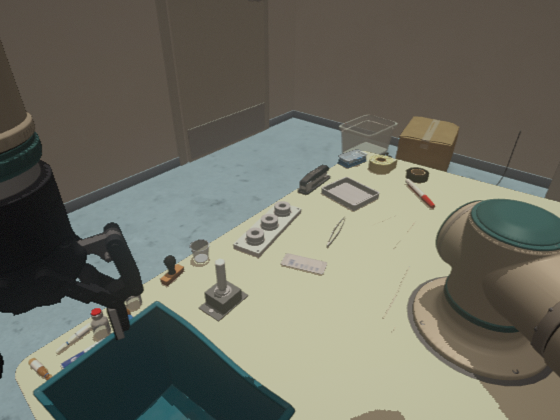

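Top view: the stand is at about (186,233) with the gauge top at (180,232). The dies are at (250,204), (274,198) and (299,192), and the dish is around (374,222). Next I'll measure these coarsely and check the wrist camera.

```bash
cat > h.py <<'E'
import numpy as np, cv2
from scipy.spatial.transform import Rotation as R
from bench import telemetry, grab_frame, manip
def ray(f,uv,z):
    """pixel -> world point on plane z"""
    V=f["view"]; r=V[:3,:3]; c=-r.T@V[:3,3]
    d=r.T@np.array([(uv[0]-f["cx"])/f["fx"],(uv[1]-f["cy"])/f["fy"],1.])
    return c+d*(z-c[2])/d[2]
def cloud(f):
    d=f["depth"]; v,u=np.mgrid[:d.shape[0],:d.shape[1]]
    p=np.stack([(u-f["cx"])/f["fx"]*d,(v-f["cy"])/f["fy"]*d,d],-1)
    return (p-f["view"][:3,3])@f["view"][:3,:3]
def delta(target,yaw_y=None):
    """tool-frame shift (units of .25 m) from current TCP to world target"""
    s=telemetry.observe(); r=R.from_quat(s["tcp_rot"])
    return r.inv().apply(np.array(target)-s["tcp_pos"])/.25
def snap(n,name):
    f=grab_frame(n); np.savez(f"pics/{name}.npz",**f); cv2.imwrite(f"pics/{name}.png",f["image"][:,:,::-1]); return f
E
python3 - <<'E'
from h import *
f=dict(np.load("pics/top0.npz"))
for n,uv,z in [("d",(250,204),.031),("d",(274,198),.031),("d",(299,192),.031),("stand",(186,233),.028),("gtop",(180,232),.094),("dish",(374,222),.01)]:
    print(n,ray(f,uv,z).round(3), cloud(f)[uv[1]-1:uv[1]+2,uv[0]-1:uv[0]+2,2].round(3).tolist())
P=cloud(f)
w=snap("wrist","w0"); r=w["view"][:3,:3]; print("wristcam",(-r.T@w["view"][:3,3]).round(3), r.round(2).tolist(), w["fx"])
print(R.from_quat(telemetry.observe()["tcp_rot"]).as_matrix().round(3))
E
```

```text
d [0.433 0.081 0.031] [[0.009, 0.005, 0.008], [0.005, 0.005, 0.01], [0.007, 0.009, 0.008]]
d [0.447 0.022 0.031] [[0.008, 0.004, 0.013], [0.008, 0.004, 0.007], [0.004, 0.007, 0.009]]
d [ 0.461 -0.039  0.031] [[0.005, 0.006, 0.01], [0.009, 0.008, 0.007], [0.006, 0.005, 0.009]]
stand [0.364 0.238 0.028] [[0.04, 0.033, 0.034], [0.042, 0.031, 0.035], [0.044, 0.03, 0.033]]
gtop [0.364 0.236 0.094] [[0.094, 0.087, 0.079], [0.091, 0.092, 0.079], [0.092, 0.094, 0.087]]
dish [ 0.387 -0.224  0.01 ] [[0.001, -0.001, 0.001], [0.005, 0.006, 0.004], [0.003, 0.004, 0.003]]
wristcam [0.171 0.554 0.372] [[0.42, 0.91, -0.0], [0.86, -0.4, 0.31], [0.28, -0.13, -0.95]] 307.3823311628178
[[-0.907  0.421 -0.001]
 [ 0.421  0.907 -0.001]
 [ 0.    -0.001 -1.   ]]
```

View pics/w0.png

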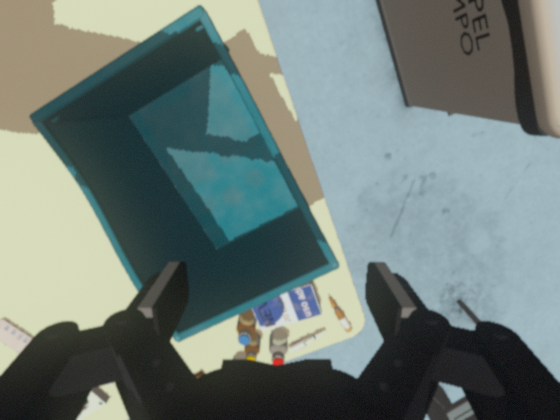

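Wrist view: the fingers are at the bottom centre and close along the image's x axis. Only the bin is in view, so I'll move over the gauge.

Request:
move_arm(
  deltas=[
    [85,[-0.115,-0.104,0.02],[0,0,0]],
    [85,[-0.115,-0.104,0.02],[0,0,0]],
    [85,[-0.115,-0.104,0.02],[0,0,0]],
    [85,[-0.115,-0.104,0.02],[0,0,0]],
    [85,[-0.115,-0.104,0.02],[0,0,0]],
  ],
)

```text
t: 0.57
tcp_pos: [0.3179, 0.3414, 0.3792]
tcp_rot: [0.215, 0.977, -0.0, 0.0]
ft_force: [1.8, 0.8, 0.2]
opening: 0.997
finger_force: 0.0
```

Request:
move_arm(
  deltas=[
    [85,[-0.115,-0.104,0.02],[0,0,0]],
    [85,[-0.115,-0.104,0.02],[0,0,0]],
    [85,[-0.115,-0.104,0.02],[0,0,0]],
    [85,[0,0,0],[0,0,0]],
    [85,[0,0,0],[0,0,0]],
  ],
)

```text
t: 0.98
tcp_pos: [0.3638, 0.2343, 0.3644]
tcp_rot: [0.218, 0.976, -0.0, -0.0]
ft_force: [0.5, 0.4, 0.1]
opening: 0.998
finger_force: 0.0
```

```bash
python3 - <<'E'
from h import *
w=snap("wrist","w1"); s=telemetry.observe(); print(s["t"],s["tcp_pos"],s["ft_force"])
V=w["view"]
for p in [(.364,.238,.028),(.364,.236,.088),(.433,.081,.031)]:
    c=V[:3,:3]@p+V[:3,3]; print(c[:2]/c[2]*w["fx"]+[w["cx"],w["cy"]])
E
```

```text
1.0333 [0.36341301 0.23547057 0.36461717] [0.21544635 0.33780531 0.77410529]
[280.74704434 184.38324877]
[279.425692   203.06457866]
[181.57021262 295.11149032]
```

View pics/w1.png

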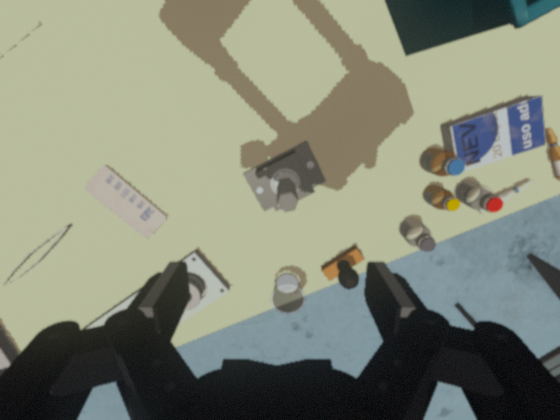

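The gauge top is at about (288,198) and the stand's foot around (285,175). I'll take an enlarged crop to read the hexagon's yaw.

```bash
python3 - <<'E'
from h import *
im=cv2.imread("pics/w1.png")[135:220,235:335]
cv2.imwrite("pics/w1c.png",cv2.convertScaleAbs(cv2.resize(im,None,fx=7,fy=7,interpolation=cv2.INTER_CUBIC),alpha=1.5))
w=dict(np.load("pics/w1.npz")); P=cloud(w)
m=(P[...,2]>.088)&(P[...,2]<.105); m[:100]=0;m[260:]=0;m[:,:200]=0;m[:,400:]=0
v,u=np.nonzero(m); print(len(u),u.mean(),v.mean(),P[m].mean(0),ray(w,(u.mean(),v.mean()),.094))
m=(abs(P[...,2]-.028)<.006); m[:130]=0;m[230:]=0;m[:,:230]=0;m[:,350:]=0
print(cv2.minAreaRect(P[m][:,:2].astype(np.float32)),m.sum())
E
```

```text
334 287.062874251497 201.53293413173654 [0.36412604 0.24279762 0.09265113] [0.36370529 0.24294416 0.094     ]
((0.3643578886985779, 0.24229581654071808), (0.046060144901275635, 0.04620593786239624), 2.0158629417419434) 1490
```

View pics/w1c.png

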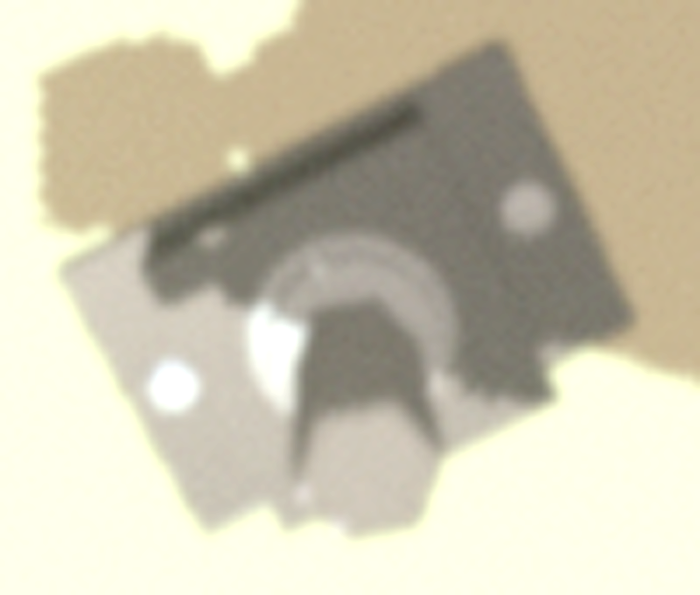

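The hexagon's edges lie at about −14°/46°/106° in the image, so a +16° tool turn puts the pads on the flats. The gauge axis is at (0.364,0.243). I'll look over the tray before grasping.

Request:
move_arm(
  deltas=[
    [85,[-0.111,-0.107,0],[0,0,0]],
    [85,[-0.111,-0.107,0],[0,0,0]],
    [85,[-0.111,-0.107,0],[0,0,0]],
    [85,[-0.111,-0.107,0],[0,0,0]],
    [85,[-0.111,-0.107,0],[0,0,0]],
  ],
)

```text
t: 1.45
tcp_pos: [0.4331, 0.0565, 0.365]
tcp_rot: [0.214, 0.977, 0.001, 0.0]
ft_force: [0.4, -0.1, -0.2]
opening: 0.996
finger_force: 0.0
```

Request:
move_arm(
  deltas=[
    [85,[-0.111,-0.107,0],[0,0,0]],
    [85,[0,0,0],[0,0,0.03]],
    [85,[0,0,0],[0,0,0.03]],
    [85,[0,0,0],[0,0,0.03]],
    [85,[0,0,0],[0,0,0]],
  ],
)

```text
t: 1.87
tcp_pos: [0.447, 0.0215, 0.3647]
tcp_rot: [0.351, 0.936, 0.0, -0.0]
ft_force: [-0.0, -0.3, -0.5]
opening: 0.994
finger_force: 0.0
```

```bash
python3 - <<'E'
from h import *
w=snap("wrist","w2"); s=telemetry.observe(); print(s["t"],s["tcp_pos"],s["joints"].round(2))
P=cloud(w); Z=P[...,2]
m=((Z>.024)&(Z<.040)).astype(np.uint8); m[300:]=0
n,l,st,c=cv2.connectedComponentsWithStats(cv2.morphologyEx(m,cv2.MORPH_OPEN,np.ones((3,3))))
for i in range(1,n):
    if st[i,4]<200: continue
    ct=max(cv2.findContours((l==i).astype(np.uint8),0,2)[0],key=cv2.contourArea)
    e=cv2.fitEllipse(ct); print(st[i],e,Z[l==i].mean().round(4),ray(w,e[0],.031).round(4), P[l==i].mean(0).round(4))
E
```

```text
1.9167 [0.44686554 0.02161169 0.36472223] [-0.11  0.11  1.82  0.    1.21 -0.97]
[429  81  36  45 554] ((438.883544921875, 103.11870574951172), (39.372764587402344, 48.070960998535156), 67.4453125) 0.0312 [0.4862 0.1879 0.031 ] [0.4936 0.197  0.0312]
[297 118  39  40 997] ((315.5809631347656, 137.5432891845703), (38.531890869140625, 39.2502326965332), 38.88525390625) 0.0298 [0.4351 0.0815 0.031 ] [0.4355 0.0816 0.0298]
[259 168  38  37 891] ((277.4715881347656, 185.75538635253906), (36.39065170288086, 36.4649658203125), 125.12901306152344) 0.0297 [0.4471 0.0223 0.031 ] [0.4475 0.0219 0.0297]
[225 214  36  34 805] ((242.2908477783203, 230.21484375), (33.59527587890625, 34.99590301513672), 94.80435180664062) 0.0296 [ 0.4593 -0.0378  0.031 ] [ 0.4597 -0.0385  0.0296]
```

View pics/w2.png

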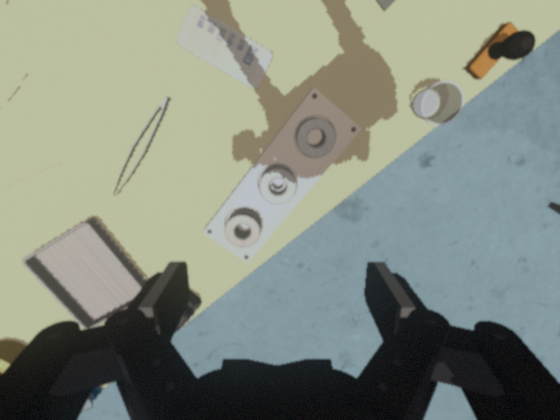

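The dies are at (0.4351,0.0815), (0.4471,0.0223) and (0.4593,−0.0378). Their spacing is about 61 mm, which fits 62 mm with play. In the image they are at (316,138), (277,186) and (242,230). Now I'll go back to the gauge.

Request:
move_arm(
  deltas=[
    [50,[0.1385,0.0747,0],[0,0,0]],
    [50,[0.1385,0.0747,0],[0,0,0]],
    [50,[0.1385,0.0747,0],[0,0,0]],
    [50,[0.1385,0.0747,0],[0,0,0]],
    [50,[0.1385,0.0747,0],[0,0,0]],
  ],
)

```text
t: 2.33
tcp_pos: [0.3762, 0.207, 0.365]
tcp_rot: [0.349, 0.937, 0.0, 0.0]
ft_force: [2.1, -0.8, 1.0]
opening: 0.585
finger_force: 0.0
```

Request:
move_arm(
  deltas=[
    [50,[0.1385,0.0747,0],[0,0,0]],
    [50,[0,0,0.1],[0,0,0]],
    [50,[0,0,0],[0,0,0]],
    [50,[0,0,0],[0,0,0]],
  ],
)

```text
t: 2.67
tcp_pos: [0.3626, 0.2421, 0.3391]
tcp_rot: [0.349, 0.937, -0.001, -0.001]
ft_force: [0.7, 0.2, -1.2]
opening: 0.584
finger_force: 0.0
```

```bash
python3 - <<'E'
from h import *
w=snap("wrist","w3"); s=telemetry.observe(); print(s["t"],s["tcp_pos"],s["opening"])
P=cloud(w); Z=P[...,2]
m=(Z>.087)&(Z<.105); m[:100]=0;m[300:]=0;m[:,:200]=0;m[:,400:]=0
m=cv2.morphologyEx(m.astype(np.uint8),cv2.MORPH_OPEN,np.ones((3,3)))
ct=max(cv2.findContours(m,0,2)[0],key=cv2.contourArea)
W=np.array([ray(w,q[0],.094)[:2] for q in ct]); c=cv2.minEnclosingCircle((W*1000).astype(np.float32)); print(c, ct[:,0].mean(0))
# hex yaw: direction giving smallest width
for a in range(0,180,6):
    d=W@[np.cos(np.radians(a)),np.sin(np.radians(a))]; print(a,round(1000*np.ptp(d),1),end=' | ')
M=cv2.moments((W*1e4).astype(np.float32)); ctr=np.array([M["m10"],M["m01"]])/M["m00"]/1e4; print("\nctr",ctr)
print("delta",delta([ctr[0],ctr[1],.223]))
x,y=ct[:,0].mean(0).astype(int)
cv2.imwrite("pics/w3c.png",cv2.resize(cv2.imread("pics/w3.png")[y-60:y+60,x-80:x+80],None,fx=5,fy=5))
E
```

```text
2.7167 [0.36347075 0.24158796 0.33981095] 0.5855154193614482
((363.769775390625, 243.91650390625), 9.540956497192383) [281.85365854 216.36585366]
0 17.6 | 6 17.8 | 12 17.8 | 18 17.7 | 24 17.4 | 30 16.9 | 36 16.2 | 42 16.0 | 48 15.6 | 54 16.0 | 60 16.6 | 66 17.1 | 72 17.5 | 78 17.8 | 84 17.9 | 90 17.8 | 96 17.7 | 102 17.4 | 108 17.7 | 114 18.3 | 120 18.8 | 126 19.0 | 132 19.1 | 138 18.9 | 144 18.8 | 150 18.5 | 156 18.1 | 162 17.6 | 168 17.0 | 174 17.3 | 
ctr [0.36357766 0.24349351]
delta [0.00467194 0.0065129  0.46723743]
```

View pics/w3c.png

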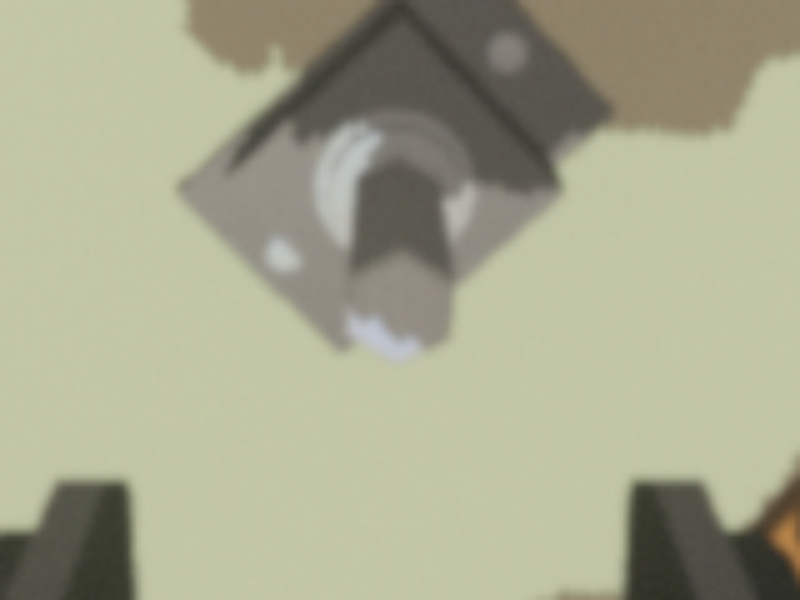

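The hexagon's flats face left and right at image columns 350 and 450, with a vertex at the top, so the pads line up. Next: descend and close.

Request:
move_arm(
  deltas=[
    [50,[0.0047,0.0065,0.117],[0,0,0]],
    [50,[0,0,0.117],[0,0,0]],
    [50,[0,0,0.117],[0,0,0]],
    [50,[0,0,0.116],[0,0,0]],
    [50,[0,0,0],[0,0,0]],
  ],
)

```text
t: 3.13
tcp_pos: [0.3631, 0.2415, 0.2199]
tcp_rot: [0.352, 0.936, -0.003, -0.003]
ft_force: [-0.4, -0.4, 0.1]
opening: 0.585
finger_force: 0.0
```

Request:
move_arm(
  deltas=[
    [0,[0,0,0],[0,0,0]],
    [0,[0,0,0],[0,0,0]],
    [0,[0,0,0],[0,0,0]],
    [0,[0,0,0],[0,0,0]],
    [0,[0,0,0],[0,0,0]],
  ],
)

```text
t: 3.55
tcp_pos: [0.3651, 0.2435, 0.2249]
tcp_rot: [0.351, 0.936, 0.001, 0.002]
ft_force: [1.0, -2.4, 7.0]
opening: 0.181
finger_force: 59.2
```

Request:
move_arm(
  deltas=[
    [0,[0,0,0],[0,0,0]],
    [0,[0,0,0],[0,0,0]],
    [0,[0,0,0],[0,0,0]],
  ],
)

```text
t: 3.8
tcp_pos: [0.3651, 0.2435, 0.2249]
tcp_rot: [0.351, 0.936, 0.001, 0.002]
ft_force: [0.5, -2.4, 7.3]
opening: 0.176
finger_force: 59.2
```

Gripped at about 16 mm across the flats, 59 N. I'll lift and carry it over the first die.

Request:
move_arm(
  deltas=[
    [0,[0,0,-0.1],[0,0,0]],
    [0,[0,0,-0.1],[0,0,0]],
    [0,[-0.053,-0.0254,0],[0,0,0]],
    [0,[-0.1061,-0.0508,0],[0,0,0]],
    [0,[-0.1061,-0.0508,0],[0,0,0]],
  ],
)

```text
t: 4.22
tcp_pos: [0.393, 0.1757, 0.2743]
tcp_rot: [0.35, 0.937, 0.001, 0.001]
ft_force: [0.1, -0.2, -0.8]
opening: 0.176
finger_force: 59.0
```

Request:
move_arm(
  deltas=[
    [0,[-0.1061,-0.0508,0],[0,0,0]],
    [0,[-0.1061,-0.0508,0],[0,0,0]],
    [0,[-0.1061,-0.0508,0],[0,0,0]],
    [0,[-0.053,-0.0254,0],[0,0,0]],
    [0,[0,0,0],[0,0,0]],
  ],
)

```text
t: 4.63
tcp_pos: [0.4352, 0.0791, 0.2738]
tcp_rot: [0.353, 0.936, 0.0, 0.002]
ft_force: [0.1, -0.2, -1.4]
opening: 0.17
finger_force: 59.0
```

```bash
python3 - <<'E'
from h import *
w=snap("wrist","w4"); s=telemetry.observe(); print(s["t"],s["tcp_pos"],s["tcp_rot"].round(4),s["ft_force"].round(1))
p=R.from_quat(s["tcp_rot"]).apply([0,0,.155])+s["tcp_pos"]
V=w["view"]
for q in (p,p-[0,0,.062],np.array([.4351,.0815,.031])):
    c=V[:3,:3]@q+V[:3,3]; print(q.round(4),(c[:2]/c[2]*w["fx"]+[w["cx"],w["cy"]]).round(1))
E
```

```text
4.6833 [0.43424694 0.08031283 0.27355199] [3.525e-01 9.358e-01 4.000e-04 5.000e-04] [-0.3  0.5 -0.2]
[0.4344 0.0804 0.1186] [277.8 280.2]
[0.4344 0.0804 0.0566] [277.4 228.1]
[0.4351 0.0815 0.031 ] [279.  214.3]
```

View pics/w4.png

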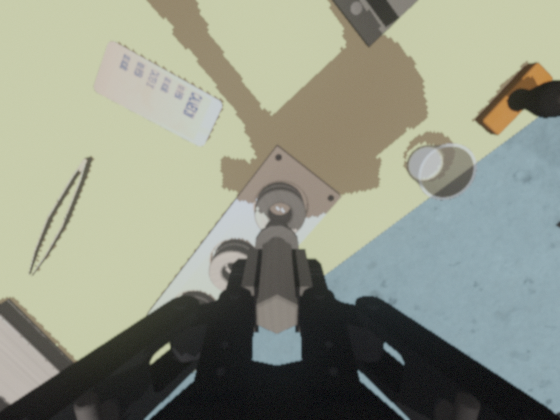

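The die is at (279,207). The plug hangs just above it in line at (277,228), as predicted. Now a careful descent.

Request:
move_arm(
  deltas=[
    [0,[0,0.005,0.03],[0,0,0]],
    [0,[0,0,0.03],[0,0,0]],
    [0,[0,0,0],[0,0,0]],
    [0,[0,0,0.006],[0,0,0]],
    [0,[0,0,0.006],[0,0,0]],
  ],
)

```text
t: 5.1
tcp_pos: [0.4342, 0.0829, 0.2546]
tcp_rot: [0.351, 0.937, -0.0, -0.0]
ft_force: [-0.1, -0.5, -0.7]
opening: 0.18
finger_force: 59.1
```

Request:
move_arm(
  deltas=[
    [0,[0,0,0.006],[0,0,0]],
    [0,[0,0,0.006],[0,0,0]],
    [0,[0,0,0.006],[0,0,0]],
    [0,[0,0,0.006],[0,0,0]],
    [0,[0,0,0],[0,0,0]],
  ],
)

```text
t: 5.52
tcp_pos: [0.4347, 0.0822, 0.2489]
tcp_rot: [0.351, 0.936, 0.0, 0.0]
ft_force: [0.1, 0.6, 0.3]
opening: 0.175
finger_force: 59.2
```

Request:
move_arm(
  deltas=[
    [0,[0,0,0.006],[0,0,0]],
    [0,[0,0,0.006],[0,0,0]],
    [0,[0,0,0],[0,0,0]],
  ],
)

```text
t: 5.77
tcp_pos: [0.4349, 0.0821, 0.2459]
tcp_rot: [0.351, 0.936, 0.0, 0.0]
ft_force: [1.5, -0.2, -0.7]
opening: 0.18
finger_force: 59.2
```

Request:
move_arm(
  deltas=[
    [0,[0,0,0.006],[0,0,0]],
    [0,[0,0,0.006],[0,0,0]],
    [0,[0,0,0],[0,0,0]],
  ],
)

```text
t: 6.02
tcp_pos: [0.4347, 0.0822, 0.2428]
tcp_rot: [0.351, 0.936, 0.0, 0.0]
ft_force: [1.6, 1.1, -0.5]
opening: 0.181
finger_force: 59.2
```

Request:
move_arm(
  deltas=[
    [0,[0,0,0.006],[0,0,0]],
    [0,[0,0,0.006],[0,0,0]],
    [0,[0,0,0],[0,0,0]],
  ],
)

```text
t: 6.27
tcp_pos: [0.4345, 0.0822, 0.2397]
tcp_rot: [0.351, 0.936, 0.0, -0.0]
ft_force: [-0.1, 0.0, -0.2]
opening: 0.18
finger_force: 59.2
```

Request:
move_arm(
  deltas=[
    [0,[0,0,0.005],[0,0,0]],
    [0,[0,0,0.005],[0,0,0]],
    [0,[0,0,0],[0,0,0]],
  ],
)

```text
t: 6.52
tcp_pos: [0.4344, 0.0822, 0.2372]
tcp_rot: [0.351, 0.936, -0.0, -0.0]
ft_force: [0.4, 0.1, -0.8]
opening: 0.175
finger_force: 59.2
```

Request:
move_arm(
  deltas=[
    [0,[0,0,0.004],[0,0,0]],
    [0,[0,0,0.004],[0,0,0]],
    [0,[0,0,0],[0,0,0]],
  ],
)

```text
t: 6.77
tcp_pos: [0.4344, 0.0822, 0.2352]
tcp_rot: [0.351, 0.936, -0.0, -0.0]
ft_force: [1.7, -0.4, -2.3]
opening: 0.174
finger_force: 59.2
```

Request:
move_arm(
  deltas=[
    [0,[0,0,0.004],[0,0,0]],
    [0,[0,0,0.004],[0,0,0]],
    [0,[0,0,0],[0,0,0]],
  ],
)

```text
t: 7.02
tcp_pos: [0.4344, 0.0822, 0.2332]
tcp_rot: [0.351, 0.936, -0.0, -0.0]
ft_force: [0.3, 0.7, -1.7]
opening: 0.18
finger_force: 59.2
```

It is about 5 mm past the tight stop with no force. One more step will confirm it, then on to the middle die.

Request:
move_arm(
  deltas=[
    [0,[0,0,0.004],[0,0,0]],
    [0,[0,0,0.004],[0,0,0]],
    [0,[0,0,0],[0,0,0]],
  ],
)

```text
t: 7.27
tcp_pos: [0.4345, 0.0822, 0.2313]
tcp_rot: [0.351, 0.936, 0.0, -0.0]
ft_force: [1.0, -0.5, -1.3]
opening: 0.178
finger_force: 59.2
```

Request:
move_arm(
  deltas=[
    [0,[0,0,-0.07],[0,0,0]],
    [0,[0,0,-0.07],[0,0,0]],
    [0,[-0.0653,-0.0491,0],[0,0,0]],
    [0,[-0.0653,-0.0491,0],[0,0,0]],
    [0,[-0.0653,-0.0491,0],[0,0,0]],
  ],
)

```text
t: 7.68
tcp_pos: [0.447, 0.0219, 0.2667]
tcp_rot: [0.351, 0.937, 0.0, -0.0]
ft_force: [0.3, -0.3, -1.1]
opening: 0.176
finger_force: 59.4
```

Request:
move_arm(
  deltas=[
    [0,[0,0,0],[0,0,0]],
    [0,[0,0,0.02],[0,0,0]],
    [0,[0,0,0.02],[0,0,0]],
    [0,[0,0,0],[0,0,0]],
    [0,[0,0,0],[0,0,0]],
  ],
)

```text
t: 8.1
tcp_pos: [0.4466, 0.023, 0.2558]
tcp_rot: [0.351, 0.936, -0.0, -0.001]
ft_force: [-0.5, 0.2, -0.9]
opening: 0.179
finger_force: 59.4
```

Request:
move_arm(
  deltas=[
    [0,[0,0,0.006],[0,0,0]],
    [0,[0,0,0.006],[0,0,0]],
    [0,[0,0,0.006],[0,0,0]],
    [0,[0,0,0.006],[0,0,0]],
    [0,[0,0,0],[0,0,0]],
  ],
)

```text
t: 8.52
tcp_pos: [0.4471, 0.0224, 0.2502]
tcp_rot: [0.351, 0.936, -0.0, -0.0]
ft_force: [0.0, -0.0, -0.2]
opening: 0.176
finger_force: 59.4
```

Request:
move_arm(
  deltas=[
    [0,[0,0,0.006],[0,0,0]],
    [0,[0,0,0.006],[0,0,0]],
    [0,[0,0,0],[0,0,0]],
  ],
)

```text
t: 8.77
tcp_pos: [0.4474, 0.0222, 0.2473]
tcp_rot: [0.351, 0.936, 0.0, 0.0]
ft_force: [1.1, -0.9, -0.9]
opening: 0.179
finger_force: 59.4
```

Request:
move_arm(
  deltas=[
    [0,[0,0,0.006],[0,0,0]],
    [0,[0,0,0.006],[0,0,0]],
    [0,[0,0,0],[0,0,0]],
  ],
)

```text
t: 9.02
tcp_pos: [0.4474, 0.0222, 0.2443]
tcp_rot: [0.351, 0.936, 0.0, 0.0]
ft_force: [0.2, -0.7, -2.5]
opening: 0.177
finger_force: 59.4
```

Request:
move_arm(
  deltas=[
    [0,[0,0,0.006],[0,0,0]],
    [0,[0,0,0.006],[0,0,0]],
    [0,[0,0,0],[0,0,0]],
  ],
)

```text
t: 9.27
tcp_pos: [0.4474, 0.0222, 0.2413]
tcp_rot: [0.351, 0.936, 0.0, 0.0]
ft_force: [1.0, -0.4, -1.2]
opening: 0.177
finger_force: 59.4
```

Request:
move_arm(
  deltas=[
    [0,[0,0,0.004],[0,0,0]],
    [0,[0,0,0.004],[0,0,0]],
    [0,[0,0,0],[0,0,0]],
  ],
)

```text
t: 9.52
tcp_pos: [0.4473, 0.0223, 0.2393]
tcp_rot: [0.351, 0.936, 0.0, 0.0]
ft_force: [0.7, -0.5, -1.2]
opening: 0.172
finger_force: 59.4
```

Request:
move_arm(
  deltas=[
    [0,[0,0,0.004],[0,0,0]],
    [0,[0,0,0.004],[0,0,0]],
    [0,[0,0,0],[0,0,0]],
  ],
)

```text
t: 9.77
tcp_pos: [0.4473, 0.0223, 0.2377]
tcp_rot: [0.351, 0.936, 0.0, 0.0]
ft_force: [-0.5, -1.2, 1.3]
opening: 0.178
finger_force: 59.9
```

Request:
move_arm(
  deltas=[
    [0,[0,0,0.003],[0,0,0]],
    [0,[0,0,0],[0,0,0]],
    [0,[0,0,0],[0,0,0]],
  ],
)

```text
t: 10.02
tcp_pos: [0.4473, 0.0223, 0.2376]
tcp_rot: [0.351, 0.936, 0.0, 0.0]
ft_force: [-0.6, -0.2, 8.8]
opening: 0.177
finger_force: 60.9
```

The gauge stopped at tip z ≈ 19 mm (12 mm down) with only 9 N, so the middle die is tight. I'll lift and check the third one too.

Request:
move_arm(
  deltas=[
    [0,[0,0,-0.07],[0,0,0]],
    [0,[0,0,-0.07],[0,0,0]],
    [0,[-0.0647,-0.0499,0],[0,0,0]],
    [0,[-0.0647,-0.0499,0],[0,0,0]],
    [0,[-0.0647,-0.0499,0],[0,0,0]],
  ],
)

```text
t: 10.43
tcp_pos: [0.4588, -0.0381, 0.2718]
tcp_rot: [0.351, 0.937, 0.0, -0.0]
ft_force: [0.1, -0.3, -1.2]
opening: 0.182
finger_force: 59.4
```

Request:
move_arm(
  deltas=[
    [0,[0,0,0],[0,0,0]],
    [0,[0,0,0.03],[0,0,0]],
    [0,[0,0,0.03],[0,0,0]],
    [0,[0,0,0],[0,0,0]],
    [0,[0,0,0],[0,0,0]],
  ],
)

```text
t: 10.85
tcp_pos: [0.4584, -0.037, 0.2556]
tcp_rot: [0.351, 0.936, -0.0, -0.002]
ft_force: [-0.5, 0.3, -1.1]
opening: 0.175
finger_force: 59.4
```

Request:
move_arm(
  deltas=[
    [0,[0,0,0.006],[0,0,0]],
    [0,[0,0,0.006],[0,0,0]],
    [0,[0,0,0.006],[0,0,0]],
    [0,[0,0,0.006],[0,0,0]],
    [0,[0,0,0],[0,0,0]],
  ],
)

```text
t: 11.27
tcp_pos: [0.4591, -0.0377, 0.2505]
tcp_rot: [0.351, 0.936, 0.0, -0.0]
ft_force: [-1.0, 0.5, -0.8]
opening: 0.175
finger_force: 59.4
```

Request:
move_arm(
  deltas=[
    [0,[0,0,0.006],[0,0,0]],
    [0,[0,0,0.006],[0,0,0]],
    [0,[0,0,0],[0,0,0]],
  ],
)

```text
t: 11.52
tcp_pos: [0.4595, -0.038, 0.2477]
tcp_rot: [0.351, 0.936, 0.0, 0.001]
ft_force: [0.5, 0.2, -1.4]
opening: 0.181
finger_force: 59.5
```

Request:
move_arm(
  deltas=[
    [0,[0,0,0.006],[0,0,0]],
    [0,[0,0,0.006],[0,0,0]],
    [0,[0,0,0.006],[0,0,0]],
    [0,[0,0,0.006],[0,0,0]],
    [0,[0,0,0],[0,0,0]],
  ],
)

```text
t: 11.93
tcp_pos: [0.4594, -0.0379, 0.2415]
tcp_rot: [0.351, 0.936, 0.0, 0.0]
ft_force: [1.3, -1.4, -0.5]
opening: 0.177
finger_force: 59.5
```

Request:
move_arm(
  deltas=[
    [0,[0,0,0.004],[0,0,0]],
    [0,[0,0,0.004],[0,0,0]],
    [0,[0,0,0.004],[0,0,0]],
    [0,[0,0,0],[0,0,0]],
  ],
)

```text
t: 12.27
tcp_pos: [0.4592, -0.0378, 0.2385]
tcp_rot: [0.351, 0.936, 0.0, -0.0]
ft_force: [1.3, 0.1, -2.1]
opening: 0.178
finger_force: 59.5
```

Request:
move_arm(
  deltas=[
    [0,[0,0,0.003],[0,0,0]],
    [0,[0,0,0.003],[0,0,0]],
    [0,[0,0,0],[0,0,0]],
  ],
)

```text
t: 12.52
tcp_pos: [0.4591, -0.0378, 0.2371]
tcp_rot: [0.351, 0.936, 0.0, -0.0]
ft_force: [1.0, -0.4, -0.3]
opening: 0.176
finger_force: 59.5
```

Request:
move_arm(
  deltas=[
    [0,[0,0,0.005],[0,0,0]],
    [0,[0,0,0.005],[0,0,0]],
    [0,[0,0,0.005],[0,0,0]],
    [0,[0,0,0.005],[0,0,0]],
    [0,[0,0,0],[0,0,0]],
  ],
)

```text
t: 12.93
tcp_pos: [0.4591, -0.0378, 0.2319]
tcp_rot: [0.351, 0.936, 0.0, -0.0]
ft_force: [1.0, -0.6, -0.4]
opening: 0.175
finger_force: 59.5
```

Request:
move_arm(
  deltas=[
    [0,[0,0,-0.1],[0,0,0]],
    [0,[0,0,-0.1],[0,0,0]],
    [0,[0.1279,0.0747,0],[0,0,0]],
    [0,[0.1279,0.0747,0],[0,0,0]],
    [0,[0.1279,0.0747,0],[0,0,0]],
  ],
)

```text
t: 13.35
tcp_pos: [0.4229, 0.0681, 0.2824]
tcp_rot: [0.352, 0.936, 0.0, -0.0]
ft_force: [-0.8, 0.6, -1.8]
opening: 0.178
finger_force: 59.5
```

Request:
move_arm(
  deltas=[
    [0,[0.1279,0.0747,0],[0,0,0]],
    [0,[0.1279,0.0747,0],[0,0,0]],
    [0,[0.1279,0.0747,0],[0,0,0]],
    [0,[0.1279,0.0747,0],[0,0,0]],
    [0,[0.1279,0.0747,0],[0,0,0]],
  ],
)

```text
t: 13.77
tcp_pos: [0.3631, 0.2442, 0.282]
tcp_rot: [0.351, 0.936, -0.001, -0.001]
ft_force: [0.1, -0.1, -1.2]
opening: 0.175
finger_force: 59.5
```

Request:
move_arm(
  deltas=[
    [0,[0,0,0],[0,0,0]],
    [0,[0,0,0],[0,0,0]],
    [0,[0,0,0],[0,0,0]],
  ],
)

```text
t: 14.02
tcp_pos: [0.3642, 0.2427, 0.2819]
tcp_rot: [0.35, 0.937, -0.001, -0.0]
ft_force: [-0.5, -0.7, -1.0]
opening: 0.178
finger_force: 59.5
```

```bash
python3 - <<'E'
from h import *
s=telemetry.observe(); print(s["t"],s["tcp_pos"],s["ft_force"].round(1),delta([.3644,.2428,.244]).round(4))
f=dict(np.load("pics/top0.npz")); P=cloud(f)
# dish: bluish-white vs yellow table
im=f["image"].astype(int); m=((im[...,0]-im[...,2])<18)&(im.sum(-1)>240); m[:190]=0;m[260:]=0;m[:,:335]=0;m[:,410:]=0
m=cv2.morphologyEx(m.astype(np.uint8),cv2.MORPH_CLOSE,np.ones((5,5)))
ct=max(cv2.findContours(m,0,2)[0],key=cv2.contourArea)
W=np.array([ray(f,q[0],.016)[:2] for q in ct]).astype(np.float32); print(cv2.minAreaRect(W*1000),cv2.boundingRect(ct))
E
```

```text
14.0167 [0.36420425 0.24273129 0.28188127] [-0.5 -0.7 -1. ] [-0.0004  0.001   0.1515]
((391.8878173828125, -218.29653930664062), (182.47312927246094, 147.4881134033203), 89.29204559326172) (335, 190, 75, 61)
```

Request:
move_arm(
  deltas=[
    [0,[0,0,0.056],[0,0,0]],
    [0,[0,0,0.056],[0,0,0]],
    [0,[0,0,0],[0,0,0]],
    [0,[0,0,0.008],[0,0,0]],
    [0,[0,0,0.008],[0,0,0]],
  ],
)

```text
t: 14.43
tcp_pos: [0.3654, 0.2421, 0.2505]
tcp_rot: [0.352, 0.936, 0.0, 0.0]
ft_force: [0.1, -0.4, -1.9]
opening: 0.174
finger_force: 59.4
```

Request:
move_arm(
  deltas=[
    [0,[0,0,0.008],[0,0,0]],
    [0,[0,0,0.008],[0,0,0]],
    [0,[0,0,0.008],[0,0,0]],
    [0,[0,0,0],[0,0,0]],
  ],
)

```text
t: 14.77
tcp_pos: [0.3646, 0.2428, 0.2441]
tcp_rot: [0.351, 0.936, -0.0, -0.0]
ft_force: [-0.2, 0.0, -0.1]
opening: 0.178
finger_force: 59.4
```

Request:
move_arm(
  deltas=[
    [0,[0,0,0.008],[0,0,0]],
    [0,[0,0,0.008],[0,0,0]],
    [0,[0,0,0.008],[0,0,0]],
    [0,[0,0,0.008],[0,0,0]],
    [0,[0,0,0],[0,0,0]],
  ],
)

```text
t: 15.18
tcp_pos: [0.3645, 0.2429, 0.2358]
tcp_rot: [0.351, 0.936, -0.0, -0.0]
ft_force: [-1.1, -0.1, -1.2]
opening: 0.173
finger_force: 59.4
```

Request:
move_arm(
  deltas=[
    [0,[0,0,0.008],[0,0,0]],
    [0,[0,0,0.006],[0,0,0]],
    [0,[0,0,0.006],[0,0,0]],
    [0,[0,0,0],[0,0,0]],
  ],
)

```text
t: 15.52
tcp_pos: [0.3646, 0.2429, 0.2309]
tcp_rot: [0.351, 0.936, -0.0, -0.0]
ft_force: [-0.6, -1.1, -1.0]
opening: 0.174
finger_force: 59.4
```

Request:
move_arm(
  deltas=[
    [0,[0,0,0.007],[0,0,0]],
    [0,[0,0,0.007],[0,0,0]],
    [0,[0,0,0.006],[0,0,0]],
    [0,[0,0,0.004],[0,0,0]],
    [0,[0,0,0],[0,0,0]],
  ],
)

```text
t: 15.93
tcp_pos: [0.3647, 0.2429, 0.225]
tcp_rot: [0.351, 0.936, -0.0, -0.0]
ft_force: [-0.3, 0.3, -1.3]
opening: 0.176
finger_force: 59.6
```

Request:
move_arm(
  deltas=[
    [0,[0,0,0.003],[0,0,0]],
    [20,[0,0,0],[0,0,0]],
    [30,[0,0,0],[0,0,0]],
    [45,[0,0,0],[0,0,0]],
    [45,[0,0,0],[0,0,0]],
  ],
)

```text
t: 16.35
tcp_pos: [0.3647, 0.2429, 0.2245]
tcp_rot: [0.351, 0.936, 0.0, 0.0]
ft_force: [0.1, 0.5, 0.4]
opening: 0.528
finger_force: 0.0
```

Request:
move_arm(
  deltas=[
    [45,[0,0,-0.1],[0,0,0]],
    [45,[0,0,-0.15],[0,0,0]],
    [45,[0,0,-0.15],[0,0,0]],
    [45,[0,0,-0.15],[0,0,0]],
    [45,[0,0,0],[0,0,0]],
  ],
)

```text
t: 16.77
tcp_pos: [0.3667, 0.2439, 0.3688]
tcp_rot: [0.351, 0.936, 0.005, 0.005]
ft_force: [0.9, -0.5, -0.8]
opening: 0.528
finger_force: 0.0
```

```bash
python3 - <<'E'
from h import *
w=snap("wrist","w5"); s=telemetry.observe(); print(s["t"],s["tcp_pos"],s["opening"])
P=cloud(w); Z=P[...,2]
m=(Z>.085)&(Z<.11); m[:100]=0;m[300:]=0;m[:,:200]=0;m[:,400:]=0
v,u=np.nonzero(m); print(m.sum(),np.median(Z[m]),ray(w,(u.mean(),v.mean()),.094))
m=(abs(Z-.028)<.006); m[:100]=0;m[300:]=0;m[:,:200]=0;m[:,380:]=0
print(cv2.minAreaRect(P[m][:,:2].astype(np.float32)),m.sum())
E
```

```text
16.8167 [0.3658749  0.24350304 0.36575511] 0.528460214012442
355 0.09278944246169392 [0.36298455 0.24386877 0.094     ]
((0.4233866333961487, 0.21746288239955902), (0.16370056569576263, 0.098983034491539), 1.1673917770385742) 1703
```

Request:
move_arm(
  deltas=[
    [45,[-0.1186,-0.0989,0],[0,0,0]],
    [45,[-0.1186,-0.0989,0],[0,0,0]],
    [45,[-0.1186,-0.0989,0],[0,0,0]],
    [45,[-0.1186,-0.0989,0],[0,0,0]],
    [45,[-0.1186,-0.0989,0],[0,0,0]],
  ],
)

```text
t: 17.23
tcp_pos: [0.3943, 0.0508, 0.3606]
tcp_rot: [0.351, 0.936, -0.0, -0.001]
ft_force: [-0.4, 0.5, 0.9]
opening: 0.523
finger_force: 0.0
```

Request:
move_arm(
  deltas=[
    [45,[-0.1186,-0.0989,0],[0,0,0]],
    [45,[-0.1186,-0.0989,0],[0,0,0]],
    [45,[-0.1186,-0.0989,0],[0,0,0]],
    [45,[-0.1186,-0.0989,0],[0,0,0]],
  ],
)

```text
t: 17.57
tcp_pos: [0.4187, -0.102, 0.3605]
tcp_rot: [0.351, 0.936, 0.0, -0.001]
ft_force: [0.6, 0.1, -0.3]
opening: 0.528
finger_force: 0.0
```

Request:
move_arm(
  deltas=[
    [45,[0,0,0],[0,0,0.034]],
    [45,[0,0,0],[0,0,0.034]],
    [45,[0,0,0],[0,0,0.034]],
    [45,[0,0,0],[0,0,0.033]],
    [45,[0,0,0],[0,0,0.033]],
  ],
)

```text
t: 17.98
tcp_pos: [0.4189, -0.1003, 0.3602]
tcp_rot: [0.586, 0.811, -0.0, -0.002]
ft_force: [0.8, -0.7, -0.9]
opening: 0.528
finger_force: 0.0
```

Request:
move_arm(
  deltas=[
    [45,[0,0,0],[0,0,0.032]],
    [45,[0,0,0],[0,0,0]],
    [45,[0,0,0],[0,0,0]],
  ],
)

```text
t: 18.23
tcp_pos: [0.4191, -0.1001, 0.3607]
tcp_rot: [0.622, 0.783, -0.0, -0.001]
ft_force: [0.4, -1.0, 0.0]
opening: 0.53
finger_force: 0.0
```

```bash
python3 - <<'E'
from h import *
w=snap("wrist","w6"); s=telemetry.observe(); print(s["t"],s["tcp_pos"],s["tcp_rot"].round(3),s["joints"].round(2))
P=cloud(w); Z=P[...,2]
m=((Z>.024)&(Z<.040)).astype(np.uint8); m[330:]=0
n,l,st,c=cv2.connectedComponentsWithStats(cv2.morphologyEx(m,cv2.MORPH_OPEN,np.ones((3,3))))
for i in range(1,n):
    if st[i,4]<200: continue
    ct=max(cv2.findContours((l==i).astype(np.uint8),0,2)[0],key=cv2.contourArea)
    e=cv2.fitEllipse(ct); print(st[i],e[1],ray(w,e[0],.031).round(4))
E
```

```text
18.2833 [ 0.4191521  -0.10008902  0.36100389] [ 0.622  0.783 -0.    -0.001] [-0.4   0.09  1.86  0.    1.19 -0.62]
[325   0  38  13 370] (51.67839050292969, 83.06430053710938) [0.4326 0.0901 0.031 ]
[ 317   42   43   47 1272] (40.84907531738281, 46.62581253051758) [0.4465 0.0213 0.031 ]
[ 313  117   40   40 1033] (38.728118896484375, 40.519287109375) [ 0.4589 -0.0396  0.031 ]
[300 247  35  83 492] (15.841843605041504, 89.87716674804688) [ 0.4859 -0.1971  0.031 ]
```

View pics/w6.png

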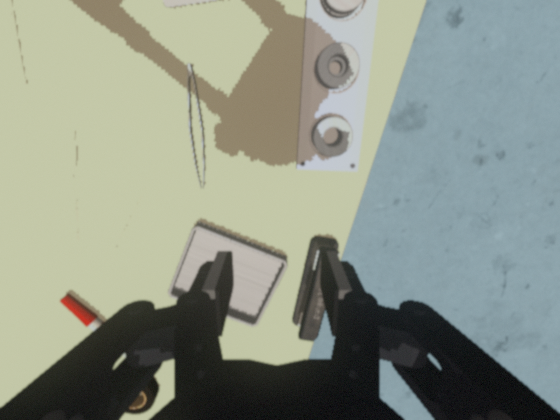

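The middle die at (337,66) shows a narrow bore. The dish corners are at about (200,220), (288,258), (255,325) and (173,293). The stapler beside it is at (318,285). I'll work out the dish pose and move over the middle die.

```bash
python3 - <<'E'
from h import *
w=dict(np.load("pics/w6.npz")); P=cloud(w)
c=np.array([ray(w,q,.016)[:2] for q in [(200,220),(288,258),(255,325),(173,293)]]); print(c.round(3),c.mean(0).round(4),np.linalg.norm(np.diff(c,axis=0),axis=1).round(3))
print("stapler max z",np.percentile(P[240:340,296:340,2],[50,95]))
E
```

```text
[[ 0.346 -0.159]
 [ 0.451 -0.182]
 [ 0.433 -0.28 ]
 [ 0.329 -0.257]] [ 0.3897 -0.2196] [0.107 0.1   0.106]
stapler max z [0.03857838 0.22610979]
```

Request:
move_arm(
  deltas=[
    [52,[0.1126,0.0547,0],[0,0,0]],
    [52,[0.1126,0.0547,0],[0,0,0]],
    [52,[0.1126,0.0547,0],[0,0,0]],
    [52,[0.1126,0.0547,0],[0,0,0]],
    [52,[0,0,0],[0,0,0]],
  ],
)

```text
t: 18.7
tcp_pos: [0.4482, 0.0257, 0.3616]
tcp_rot: [0.621, 0.784, 0.002, -0.001]
ft_force: [0.5, -0.9, 0.0]
opening: 0.605
finger_force: 0.0
```

Request:
move_arm(
  deltas=[
    [52,[0,0,0.14],[0,0,0]],
    [52,[0,0,0.14],[0,0,0]],
    [52,[0,0,0.14],[0,0,0]],
    [52,[0,0,0.12],[0,0,0]],
    [52,[0,0,0],[0,0,0]],
  ],
)

```text
t: 19.12
tcp_pos: [0.4447, 0.0217, 0.2222]
tcp_rot: [0.623, 0.782, -0.003, -0.005]
ft_force: [-1.1, 0.1, -0.5]
opening: 0.606
finger_force: 0.0
```

```bash
python3 - <<'E'
from h import *
w=snap("wrist","w7"); print(telemetry.observe()["tcp_pos"],telemetry.observe()["opening"],delta([.447,.022,.187]).round(4))
P=cloud(w); Z=P[...,2]
m=((Z>.024)&(Z<.036)).astype(np.uint8)
n,l,st,c=cv2.connectedComponentsWithStats(cv2.morphologyEx(m,cv2.MORPH_OPEN,np.ones((3,3))))
for i in range(1,n):
    if st[i,4]<400: continue
    ct=max(cv2.findContours((l==i).astype(np.uint8),0,2)[0],key=cv2.contourArea)
    e=cv2.fitEllipse(ct); print(st[i],e[1],ray(w,e[0],.031).round(4))
E
```

```text
[0.44607069 0.02164027 0.224633  ] 0.6109421179959118 [0.0002 0.0051 0.1505]
[ 253  104   73   74 3437] (72.30889129638672, 73.75675964355469) [0.435  0.0825 0.031 ]
[ 251  216   66   63 2702] (61.92245101928711, 64.61871337890625) [0.4463 0.0237 0.031 ]
[ 252  309   59   53 2197] (52.76170349121094, 59.41396713256836) [ 0.4588 -0.0361  0.031 ]
```

View pics/w7.png

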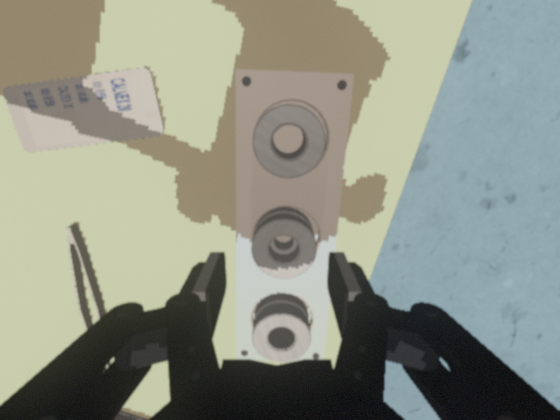

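The middle die at (284,240) shows the stepped bore, confirming it's tight, and it sits between the fingers. Lowering and gripping.

Request:
move_arm(
  deltas=[
    [52,[0.001,0.003,0.06],[0,0,0]],
    [52,[0,0,0.06],[0,0,0]],
    [52,[0,0,0.02],[0,0,0]],
    [52,[0,0,0.01],[0,0,0]],
    [52,[0,0,0],[0,0,0]],
  ],
)

```text
t: 19.58
tcp_pos: [0.4489, 0.022, 0.1903]
tcp_rot: [0.623, 0.782, 0.0, 0.001]
ft_force: [0.3, 0.7, 0.3]
opening: 0.611
finger_force: 0.0
```

Request:
move_arm(
  deltas=[
    [44,[0,0,0],[0,0,0]],
    [40,[0,0,0],[0,0,0]],
    [36,[0,0,0],[0,0,0]],
    [20,[0,0,0],[0,0,0]],
    [20,[0,0,0],[0,0,0]],
  ],
)

```text
t: 20.0
tcp_pos: [0.4483, 0.0221, 0.1908]
tcp_rot: [0.623, 0.782, 0.0, 0.0]
ft_force: [-3.0, -1.6, 9.4]
opening: 0.415
finger_force: 66.1
```

Request:
move_arm(
  deltas=[
    [20,[0,0,0],[0,0,0]],
    [20,[0,0,0],[0,0,0]],
    [20,[0,0,0],[0,0,0]],
  ],
)

```text
t: 20.25
tcp_pos: [0.4483, 0.0221, 0.1908]
tcp_rot: [0.623, 0.782, 0.0, 0.0]
ft_force: [-2.2, -0.9, 9.5]
opening: 0.418
finger_force: 66.1
```

Request:
move_arm(
  deltas=[
    [20,[0,0,-0.08],[0,0,0]],
    [20,[0,0,-0.12],[0,0,0]],
    [20,[0,0,-0.04],[0,0,0]],
    [20,[-0.1282,-0.0646,0],[0,0,0]],
    [20,[-0.1282,-0.0646,0],[0,0,0]],
  ],
)

```text
t: 20.67
tcp_pos: [0.4317, -0.0471, 0.251]
tcp_rot: [0.621, 0.784, 0.001, 0.002]
ft_force: [1.3, -1.3, -1.2]
opening: 0.41
finger_force: 67.6
```

Request:
move_arm(
  deltas=[
    [20,[-0.1282,-0.0646,0],[0,0,0]],
    [20,[-0.1282,-0.0646,0],[0,0,0]],
    [20,[-0.1282,-0.0646,0],[0,0,0]],
    [20,[-0.1282,-0.0646,0],[0,0,0]],
    [20,[-0.1282,-0.0646,0],[0,0,0]],
  ],
)

```text
t: 21.08
tcp_pos: [0.3874, -0.2232, 0.2499]
tcp_rot: [0.623, 0.782, 0.0, 0.001]
ft_force: [1.1, -0.1, -2.5]
opening: 0.413
finger_force: 67.6
```

Request:
move_arm(
  deltas=[
    [20,[0,0,0],[0,0,0]],
    [20,[0,0,0.08],[0,0,0]],
    [20,[0,0,0.08],[0,0,0]],
    [20,[0,0,0],[0,0,0]],
  ],
)

```text
t: 21.42
tcp_pos: [0.3868, -0.2209, 0.2073]
tcp_rot: [0.624, 0.782, 0.0, -0.003]
ft_force: [-0.8, 0.8, -1.8]
opening: 0.416
finger_force: 67.5
```

```bash
python3 - <<'E'
from h import *
w=snap("wrist","w8"); s=telemetry.observe(); print(s["t"],s["tcp_pos"],s["opening"],s["finger_force"])
E
```

```text
21.4667 [ 0.38732852 -0.22097067  0.20838566] 0.41335475876288696 67.523130710033
```

View pics/w8.png

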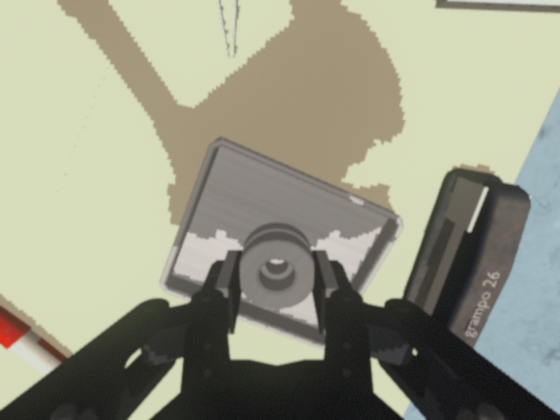

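The die hangs at (277,265), near the middle of the dish (rim corners (215,142), (398,225), (165,285)), with the fingers inside the rim. Lowering gently.

Request:
move_arm(
  deltas=[
    [20,[0,0,0.04],[0,0,0]],
    [20,[0,0,0.03],[0,0,0]],
    [20,[0,0,0],[0,0,0]],
    [20,[0,0,0.005],[0,0,0]],
    [20,[0,0,0],[0,0,0]],
  ],
)

```text
t: 21.88
tcp_pos: [0.3884, -0.2216, 0.1911]
tcp_rot: [0.623, 0.782, 0.0, 0.0]
ft_force: [-0.1, 0.2, -1.8]
opening: 0.413
finger_force: 67.6
```

Request:
move_arm(
  deltas=[
    [20,[0,0,0.004],[0,0,0]],
    [20,[0,0,0.004],[0,0,0]],
    [20,[0,0,0],[0,0,0]],
    [20,[0,0,0],[0,0,0]],
  ],
)

```text
t: 22.22
tcp_pos: [0.3882, -0.2217, 0.1888]
tcp_rot: [0.623, 0.782, 0.0, 0.0]
ft_force: [0.7, -0.4, -0.8]
opening: 0.414
finger_force: 67.6
```

Request:
move_arm(
  deltas=[
    [20,[0,0,0.004],[0,0,0]],
    [20,[0,0,0.004],[0,0,0]],
    [20,[0,0,0],[0,0,0]],
  ],
)

```text
t: 22.47
tcp_pos: [0.3881, -0.2217, 0.1865]
tcp_rot: [0.623, 0.782, 0.0, -0.0]
ft_force: [0.2, -0.4, -1.2]
opening: 0.414
finger_force: 67.6
```

Request:
move_arm(
  deltas=[
    [20,[0,0,0.003],[0,0,0]],
    [20,[0,0,0],[0,0,0]],
    [20,[0,0,0],[0,0,0]],
  ],
)

```text
t: 22.72
tcp_pos: [0.3882, -0.2217, 0.1859]
tcp_rot: [0.623, 0.782, 0.0, -0.0]
ft_force: [-0.7, -0.4, -0.9]
opening: 0.415
finger_force: 67.7
```

Request:
move_arm(
  deltas=[
    [20,[0,0,0.003],[0,0,0]],
    [20,[0,0,0],[0,0,0]],
  ],
)

```text
t: 22.88
tcp_pos: [0.3881, -0.2217, 0.1859]
tcp_rot: [0.623, 0.782, 0.0, 0.0]
ft_force: [-3.1, 0.6, 6.3]
opening: 0.41
finger_force: 68.7
```

Request:
move_arm(
  deltas=[
    [38,[0,0,0],[0,0,0]],
    [42,[0,0,0],[0,0,0]],
    [48,[0,0,0],[0,0,0]],
    [52,[0,0,0],[0,0,0]],
    [52,[0,0,0],[0,0,0]],
  ],
)

```text
t: 23.3
tcp_pos: [0.3882, -0.2218, 0.1851]
tcp_rot: [0.623, 0.782, 0.0, -0.0]
ft_force: [-0.1, 0.4, 0.1]
opening: 0.609
finger_force: 0.0
```

Request:
move_arm(
  deltas=[
    [52,[0,0,-0.08],[0,0,0]],
    [52,[0,0,-0.14],[0,0,0]],
    [52,[0,0,-0.14],[0,0,0]],
    [52,[0,0,-0.14],[0,0,0]],
    [52,[0,0,-0.1],[0,0,0]],
  ],
)

```text
t: 23.72
tcp_pos: [0.3884, -0.2219, 0.3381]
tcp_rot: [0.623, 0.782, 0.0, 0.002]
ft_force: [0.7, -1.6, -0.5]
opening: 0.608
finger_force: 0.0
```

Request:
move_arm(
  deltas=[
    [52,[0,0,0],[0,0,0]],
    [52,[0,0,0],[0,0,0]],
    [52,[0,0,0],[0,0,0]],
  ],
)

```text
t: 23.97
tcp_pos: [0.3877, -0.2214, 0.3344]
tcp_rot: [0.623, 0.782, 0.0, -0.001]
ft_force: [-0.0, -0.2, -0.1]
opening: 0.606
finger_force: 0.0
```

```bash
python3 - <<'E'
from h import *
s=telemetry.observe(); print(s["t"],s["tcp_pos"],s["opening"])
w=snap("wrist","w9"); f=snap("scene","s9")
P=cloud(w); Z=P[...,2]
m=((Z>.018)&(Z<.034)).astype(np.uint8); m[300:]=0
n,l,st,c=cv2.connectedComponentsWithStats(cv2.morphologyEx(m,cv2.MORPH_OPEN,np.ones((3,3))))
for i in range(1,n):
    if st[i,4]>300: print(st[i],np.median(Z[l==i]).round(4),ray(w,c[i],.026).round(4))
Q=cloud(f)
a=cv2.resize(w["image"],(400,300)); b=cv2.resize(f["image"][140:320,140:380],(400,300))
cv2.imwrite("pics/fin.png",np.hstack([a,b])[:,:,::-1])
E
```

```text
23.9667 [ 0.38768577 -0.22137207  0.33439076] 0.6062783644327309
[393   0  51  23 828] 0.0295 [ 0.461  -0.0513  0.026 ]
[360 146  58 116 700] 0.0289 [ 0.4831 -0.193   0.026 ]
[ 258  173   40   40 1045] 0.025 [ 0.3881 -0.2206  0.026 ]
```

View pics/fin.png

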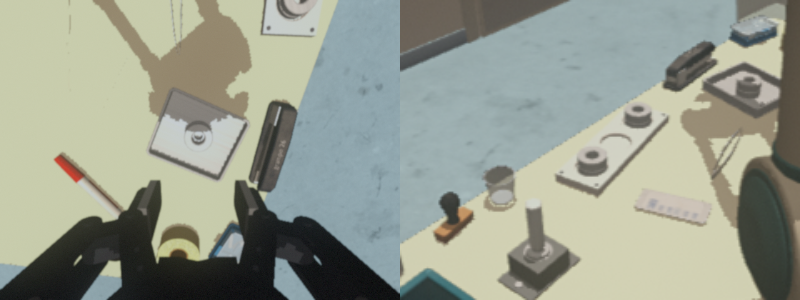

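The picture shows the tight die upright in the middle of the dish (left half, (199,135)) with its top at about 26 mm. Both sound dies are in their pockets, and the gauge is upright in its stand at (535,230). Handing in.

```bash
python3 -c "
from bench import manip
print(manip.finish_job())"
```

```text
the job is handed in; nothing more can be done
None
```

The middle die was tight, stopping the gauge 12 mm down at about 9 N, and it now stands in the dish; the other two are in their pockets, the gauge is back upright in its stand, and the job is handed in (no verdict was returned).

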